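Free the seized knob of the sugar canister and slide its lid open

ROBOT

A 6-joint arm with a two-finger parallel gripper is mounted at the origin on the work surface. World frame = base frame: x ahead of the robot, y to its left, z up, the work surface at z = 0. Lengths are in mm, angles in rad, forces in N, time in s.
With the tool pointing down it reaches from about 300 to 775 mm from the base axis. Payload 14.6 kg.
Tool frame: the origin (TCP) lies on the centre line of the jaws, within the pads' length; the fingertips stand 19 mm ahead of it and the grasp point (between the pads) is the TCP (bot.tip_reach is the distance from the TCP to the fingertips, in mm); y points along the fingers, x is the direction in which the jaws open and shut, and the axes are right-handed (so a half turn about y gives the same grasp; the last joint's range is limited). The gripper opens to 85 mm and grips with 20 to 120 N. Pads are 22 mm wide; open, the fingers measure 114 mm over their backs; the gripper's body (76 mm by 85 mm) begins 54 mm behind the grasp point. The pads swing forward as they close: fully open they stand 13 mm farther back than shut.
Start: joints at [1.041, 0.3, 1.521, -0, 1.321, -0.067], TCP at [245.546, 492.135, 250.281] pointing down, gripper open.
Joint ranges: [-3.03, 3.03], [-0.79, 2.21], [0.23, 2.52], [-1.04, 4.18], [0, 3.07], [-2.55, 2.55]. Speed limits (rad/s): [2.22, 2.22, 2.57, 3.14, 3.14, 3.14].

INTERFACE

Orientations are given as a unit quaternion [w, x, y, z].
In Python, from rig import bot gives the robot as it stands. Calls block until the motion is done:
- bot.move_to(position, orientation): joint-space move of the TCP to a pose.
- bot.servo_line(position, attitude=None, speed=150, until_force=None): straight line of the TCP; attitude=None keeps the orientation; speed is the mean speed in mm/s. With until_force (N) it stops when the force on the tool has changed by that much, and returns True; else False.
- bot.move_joints(angles): joint-space move.
- bot.move_gripper(opening, grip_force=None): finger opening in mm; grip_force is the grip in N (None keeps the last); returns when the fingers have stopped.
- bot.dwell(seconds).
- bot.ik(position, orientation): joint angles nearest the present ones, or None.
- bot.read_state(): the state.
- bot.read_camera(name): name is "scene" or "top"; returns a dict with "image" (384x512x3 uint8, blue, green, red), "depth" (384x512 float32, mm along the optical axis (not along the pixel's ray), 0 where there is no reading), "fovy" (degrees; the focal length in pixels is half the picture's height over the tangent of half this angle, whatever the lens; pixels are square), "cx", "cy" (the principal point, pixels), "eye" and "attitude" of the camera in the world. Camera axes: x right, y down, z forward; pixel columns grow to the right and rows downward; lengths in mm; the calibration is good to about 2 mm. A picture is of the moment at which its call begins.
A pose or a line that the arm cannot do raises bot.MotionError and nothing moves.
- bot.finish_job(): hands the job in, once; it reports no verdict.
The state is a dict: "clock": time; "joint_positions": joint angles; "qvel": joint speeds; "effort": joint torques, N m; "ee_pos": TCP position; "tool_rot": TCP orientation; "ft_force": force on the tool from outside, world axes, zero at the start; "moment": the same for the moment, N m; "grip_width": finger opening in mm.
Only numpy, scipy, OpenCV 4.12 (cv2) and the standard library are available. Lean on these libraries where they do the work, as an engineer would, in place of code of your own. Each camera call takes 0.05 s, during which the arm holds its last target.

TASK

The brass knob that locks the sugar canister's sliding lid is seized with sugar crust: hold it and rock it gently back and forth in small arcs until it breaks free, then turn it a quarter turn counter-clockwise to its open position, slide the lid fully open towards the robot, and let go. Never force the knob so hard that the canister twists more than 7 degrees on its silicone pad, and leave the whisk, the clip and the stapler where they are.

Things in the scene. Friction and masses are not known exactly. Their poses are not given: they have to be found in the camera images.
- pad: Round sage-green silicone lid, 190 mm across and 8 mm thick, lying fixed on the sideboard as a non-slip pad with a small tab at its -x side. Origin at the centre of its underside; z up. Its x and y axes are those of the canister when untwisted: the canister's sliding lid opens along the pad's -x axis (the tab side, roughly towards the robot).
- canister (a joint): Twist (rad, counter-clockwise from above positive) of the cream ceramic canister, 130 x 116 x 110 mm, standing centred on the pad, which holds it like a torsion spring of 4 N m per rad about the vertical through the pad's centre: this reading times 4 is the torque put on the knob. It springs back to 0 and must stay within 0.122 rad either way.
- lid (a joint): How far (m) the dark wooden lid, 130 x 116 x 12 mm, its top 130 mm above the sideboard when on the canister, is slid open along the pad's -x: 0 closed, 0.070 fully open (stop). About 2 N of friction. A bolt under the knob keeps it shut (1 to 2 mm of play) until the knob is turned beyond about 1.28 rad.
- knob (a joint): Angle (rad) of the brass knob relative to the lid, counter-clockwise from above positive: 0 at the start (locked, bar across the lid), 1.5 is the open stop (bar along the lid). Plain friction 0.2 N m. While seized it moves only in an arc of about 0.6 rad that contains 0 but is not centred on it (either end may lie 0.08 to 0.52 rad from 0), with a hard stop at each end.
- knob_foot (a point): Centre of the knob's foot on the lid, where sugar crust seizes it. The crust gives a step when the knob is held half a second lightly against the stop at an end of its arc, the ends worked in turn, counter-clockwise first; pushing harder or longer at one end does no more. After the fifth end (third counter-clockwise one) that stop is gone and the knob turns on freely.
- knob_grip (a point): Point on the knob's vertical axis at the height to grip, 158 mm above the sideboard, 28 mm above the lid's top. The knob is an upright bar, 14 mm thick (the point's x axis), 56 mm long (the point's y axis), its top 14 mm above this point and its bar's foot 23 mm below it, on a 42 mm disc, 5 mm high. When closed its axis is the vertical through the pad's centre.
- whisk: Flat stainless steel whisk lying down, 235 mm long, 18 mm high, handle to its -x; origin under its middle. Leave alone.
- clip: Orange plastic bag clip, 115 mm long, 14 mm high; origin under its middle. Leave alone.
- stapler: Small stapler with a white press button, 110 x 34 x 46 mm; origin under its middle. Leave alone.
Mind the look-alikes: they are no part of the job. Of the things like the pad, leave any that is pink or red; of the rest the larger one is meant.

How it is judged:
By the outcome, as a careful person would: the job done as asked, in the order asked, and still so for the second after the job is handed in, with the robot touching nothing.
It also fails if it takes over 70 s, if anything falls off the work surface, if the arm or the gripper's body presses on something with over 40 N, if the wrist force passes 120 N, or if a joint passes its speed limit or range.

## Working session

There is one attempt and no reset: what is moved stays moved. The work goes in short steps, each a Python script; the robot and the scene stay as the last script left them, time stands still between calls to the robot, and variables do not carry over. Pictures are saved under pics/ and viewed, and the job is handed in when it is done.

```bash
ls; mkdir -p pics; python3 - <<'E'
from rig import bot
import cv2,numpy as np
s=bot.read_state(); print({k:np.round(v,3) for k,v in s.items()})
for n in("scene","top"):
    c=bot.read_camera(n); cv2.imwrite(f"pics/{n}0.png",c["image"])
    print(n,c["fovy"],c["cx"],c["cy"],c["eye"],c["attitude"])
    np.savez(f"pics/{n}0.npz",**c)
E
```

```text
pics
{'clock': np.float64(0.0), 'joint_positions': array([ 1.041,  0.3  ,  1.522,  0.   ,  1.321, -0.067]), 'qvel': array([-0.001,  0.001,  0.001, -0.001,  0.   , -0.   ]), 'effort': array([-2.000e-03, -5.435e+01, -3.618e+01, -0.000e+00,  4.000e-03,
        0.000e+00]), 'ee_pos': array([245.453, 491.934, 249.7  ]), 'tool_rot': array([-0.601,  0.602,  0.372, -0.372]), 'ft_force': array([-0.114, -0.305, -0.34 ]), 'moment': array([-0.039, -0.03 , -0.003]), 'grip_width': np.float64(85.312)}
scene 47.757159789484916 252.58759777294497 192.2594913693308 [1495.93402153  263.51307084 1025.85839741] [-0.22768003  0.54280071  0.75020127 -0.30120965]
top 44.30422615986355 252.40572205927648 184.5909494145927 [ 419.15530418    9.74613626 1442.26141902] [-0.04896872  0.70529465 -0.7052491   0.05277523]
```

View pics/scene0.png

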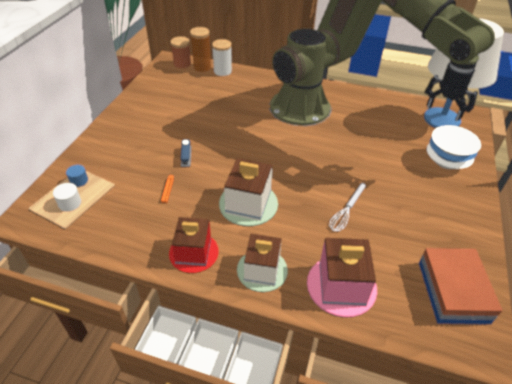

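View pics/top0.png

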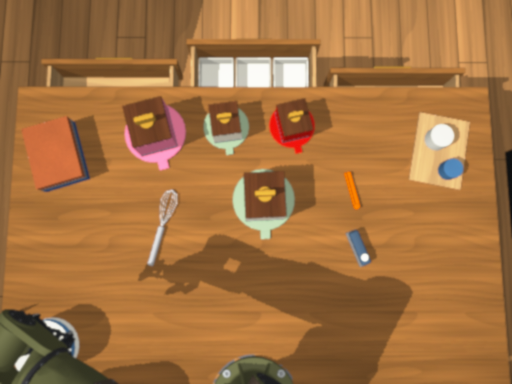

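The top view shows four canisters on round pads: pink pad at (155,130), small sage pad at (226,127), red pad at (292,125) and large sage pad at (264,200). With pink and red excluded, the larger sage one at top (264,200), scene (248,195), is the one meant. I'll confirm with a crop and measure it.

```bash
cat > h.py <<'E'
import numpy as np,cv2
from scipy.spatial.transform import Rotation as R
def cam(c):
    f=c["image"].shape[0]/2/np.tan(np.radians(float(c["fovy"]))/2)
    w,x,y,z=c["attitude"]; return f,float(c["cx"]),float(c["cy"]),np.array(c["eye"]),R.from_quat([x,y,z,w]).as_matrix()
def ray(c,uv,z):
    f,cx,cy,e,M=cam(c); uv=np.atleast_2d(uv).astype(float)
    d=np.c_[(uv[:,0]-cx)/f,(uv[:,1]-cy)/f,np.ones(len(uv))]@M.T
    return e+d*((z-e[2])/d[:,2])[:,None]
def cloud(c):
    f,cx,cy,e,M=cam(c); h,w=c["depth"].shape; v,u=np.mgrid[:h,:w]
    d=np.stack([(u-cx)/f,(v-cy)/f,np.ones((h,w))],-1)*c["depth"][...,None]
    return d@M.T+e
def big(m):
    n,l,s,_=cv2.connectedComponentsWithStats(m.astype(np.uint8)); i=1+np.argmax(s[1:,4]); return l==i
E
python3 - <<'E'
from h import *
for n,win in(("top",(225,160,305,245)),("scene",(210,145,290,230))):
    c=np.load(f"pics/{n}0.npz"); im=c["image"]; x0,y0,x1,y1=win
    P=cloud(c); hsv=cv2.cvtColor(im,cv2.COLOR_BGR2HSV)
    W=np.zeros(im.shape[:2],bool); W[y0:y1,x0:x1]=1
    H,S,V=[hsv[...,i].astype(int) for i in range(3)]
    g=big(W&(H>45)&(H<85)&(S>25)&(V>80)); k=big(W&(H>18)&(H<32)&(S>140)&(V>130))
    lid=big(W&(H<16)&(P[...,2]>115)&(P[...,2]<140))
    for nm,m in(("pad",g),("knob",k),("lid",lid)):
        v,u=np.nonzero(m); print(n,nm,m.sum(),"bbox",u.min(),v.min(),u.max(),v.max(),"med xyz",np.median(P[m],0).round(1))
    cn=cv2.findContours(g.astype(np.uint8),cv2.RETR_EXTERNAL,cv2.CHAIN_APPROX_NONE)[0]
    cn=max(cn,key=len)[:,0]; q=ray(c,cn,8.)[:,:2]
    # circle fit by least squares w/ rejecting outliers
    from scipy.optimize import least_squares
    r=least_squares(lambda p:np.hypot(q[:,0]-p[0],q[:,1]-p[1])-p[2],[*q.mean(0),95],loss="soft_l1",f_scale=1.5); print("circle",r.x.round(1))
    d=q-r.x[:2]; rr=np.hypot(*d.T); t=rr>r.x[2]+6; print("tab",t.sum(),q[t].mean(0).round(1) if t.any() else None, "ang",np.degrees(np.arctan2(*d[t].mean(0)[::-1])) if t.any() else None)
    # lid+knob outer outline -> minAreaRect at z=130
    m=lid|k; cn=max(cv2.findContours(m.astype(np.uint8),cv2.RETR_EXTERNAL,cv2.CHAIN_APPROX_NONE)[0],key=len)[:,0]
    print("lidrect",cv2.minAreaRect(ray(c,cn,130.)[:,:2].astype(np.float32)))
    cn=max(cv2.findContours(k.astype(np.uint8),cv2.RETR_EXTERNAL,cv2.CHAIN_APPROX_NONE)[0],key=len)[:,0]
    print("knobrect172",cv2.minAreaRect(ray(c,cn,172.)[:,:2].astype(np.float32)))
    out=im.copy(); out[g]=out[g]//2+np.array([0,127,0],np.uint8)
    cr=np.hstack([cv2.resize(i[y0:y1,x0:x1],None,fx=4.5,fy=4.5,interpolation=cv2.INTER_CUBIC) for i in(im,out)])
    cv2.imwrite(f"pics/crop_{n}.png",cr)
# small pad comparison
c=np.load("pics/top0.npz");hsv=cv2.cvtColor(c["image"],cv2.COLOR_BGR2HSV)
m=cv2.inRange(hsv,(45,25,80),(85,255,255));n,l,s,ce=cv2.connectedComponentsWithStats(m);print([x.tolist() for x in s if x[4]>80])
E
```

```text
top pad 601 bbox 234 180 285 237 med xyz [518.2   6.3   7.6]
top knob 202 bbox 255 187 275 201 med xyz [580.  -31.4 166.1]
top lid 1541 bbox 243 171 285 218 med xyz [577.5 -32.5 129.6]
circle [581.5 -32.4  87. ]
tab 20 [476. -36.] ang -178.04787269829947
lidrect ((582.0769653320312, -30.889232635498047), (130.40341186523438, 115.60493469238281), 2.186400890350342)
knobrect172 ((581.6619262695312, -31.377525329589844), (40.32215881347656, 44.40055847167969), 44.7641487121582)
scene pad 433 bbox 221 192 276 224 med xyz [630.   26.8   5.4]
scene knob 12 bbox 246 166 252 170 med xyz [595.3 -27.5 162. ]
scene lid 924 bbox 224 159 271 195 med xyz [613.  -16.5 127.2]
circle [594.9 -27.4  85.1]
tab 1 [526.8  33.3] ang 138.27078240687126
lidrect ((597.2280883789062, -26.125457763671875), (137.5767822265625, 117.11405944824219), 2.77074933052063)
knobrect172 ((608.1130981445312, -22.70214080810547), (15.356581687927246, 18.02622413635254), 4.873680591583252)
[[0, 0, 512, 384, 195386], [205, 112, 43, 42, 425], [234, 180, 53, 58, 634], [286, 181, 7, 35, 163]]
```

View pics/crop_top.png

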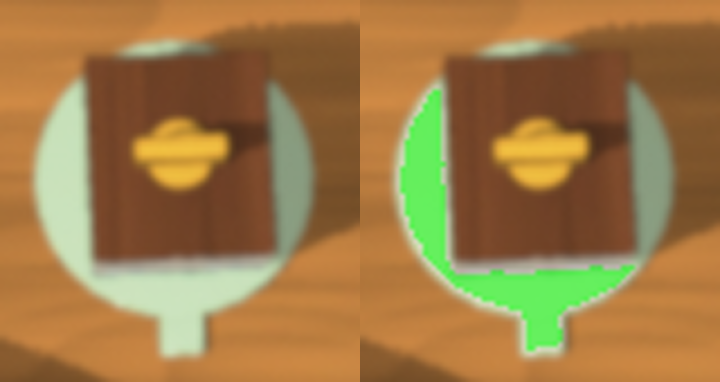

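View pics/crop_scene.png

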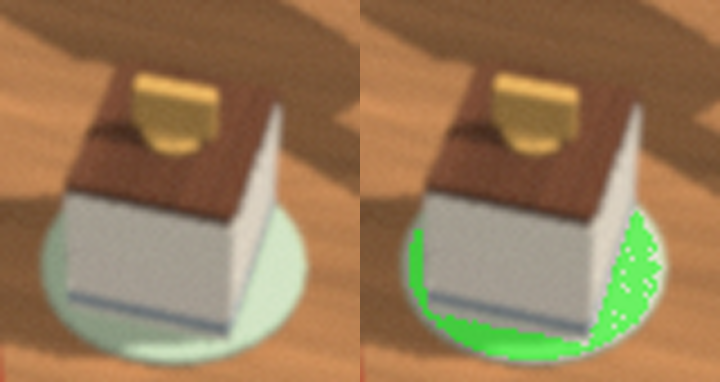

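The crops confirm the large sage pad (about 62 px × 3.04 mm ≈ 189 mm) with its tab at top (266,234). The lid measures 130×116 mm and the bar lies across it. Next I'll check the centre in the scene view and look at the IK options.

```bash
python3 - <<'E'
from h import *
from rig import bot
c=np.load("pics/scene0.npz"); f=lambda a:(np.array(a)+.5)/4.5-.5+np.array([210,145])
cor=ray(c,f([(68,190),(230,220),(280,105),(120,65)]),130.)[:,:2]; print("scene lid corners",cor.round(1).tolist(),cor.mean(0))
b=ray(c,f([(135,74),(219,90)]),172.)[:,:2]; print("knob far top edge?",b.round(1).tolist(),b.mean(0))
c=np.load("pics/top0.npz"); f=lambda a:(np.array(a)+.5)/4.5-.5+np.array([225,160])
cor=ray(c,f([(86,57),(268,53),(274,255),(92,264)]),130.)[:,:2]; print("top lid corners",cor.round(1).tolist(),cor.mean(0))
b=ray(c,f([(133,137),(228,132),(228,157),(133,162)]),172.)[:,:2]; print("bar top",b.round(1).tolist(),b.mean(0))
p=ray(c,f([(35,180),(315,180),(175,318),(175,40)]),8.)[:,:2]; print("pad extremes",p.round(1).tolist())
def q(th):
    x=np.array([np.cos(th),np.sin(th),0]); y=np.array([0,0,-1.]); 
    a=R.from_matrix(np.c_[x,y,np.cross(x,y)]).as_quat(); return [a[3],*a[:3]]
s=bot.read_state(); w,x,y,z=s["tool_rot"]; print(R.from_quat([x,y,z,w]).as_matrix().round(2), bot.tip_reach)
for th in(0.036,0.036+np.pi,0.036-np.pi):
    for z in (158,260):
        print(th,z,bot.ik([581.5,-31,z],q(th)))
E
```

```text
scene lid corners [[663.1, -77.0], [655.3, 30.7], [540.1, 30.7], [536.4, -85.8]] [598.73090754 -25.36344144]
knob far top edge? [[586.7, -57.1], [583.8, -0.1]] [585.26821213 -28.62822218]
top lid corners [[644.6, 27.1], [647.2, -87.1], [520.3, -89.5], [514.7, 23.1]] [581.6919582  -31.59074731]
bar top [[588.4, -1.9], [591.4, -59.3], [576.2, -59.2], [573.2, -1.9]] [582.29488845 -30.58907291]
pad extremes [[580.7, 63.2], [580.8, -127.2], [487.2, -31.6], [677.4, -32.3]]
[[ 0.45 -0.   -0.89]
 [ 0.89 -0.    0.45]
 [-0.   -1.    0.  ]] 19.0
0.036 158 [-1.16152864e-01  4.59243408e-01  1.52602400e+00 -4.44089210e-16
  1.15632524e+00 -1.52152864e-01]
0.036 260 [-1.16152864e-01  3.65248996e-01  1.41165893e+00 -4.44089210e-16
  1.36468473e+00 -1.52152864e-01]
3.177592653589793 158 None
3.177592653589793 260 None
-3.105592653589793 158 None
-3.105592653589793 260 None
```

Top-view centres agree: pad (581,-32), lid (582,-31), bar (582,-31). Tab and lid give a yaw of about 2°. The scene view's far lid edge is in shadow, so its +16 mm in x isn't reliable, but its knob edge gives 585,-29. Approaching.

```bash
cat >> h.py <<'E'
def q(th):
    x=np.array([np.cos(th),np.sin(th),0]); y=np.array([0,0,-1.])
    a=R.from_matrix(np.c_[x,y,np.cross(x,y)]).as_quat(); return [a[3],*a[:3]]
def theta(s):
    w,x,y,z=s["tool_rot"]; M=R.from_quat([x,y,z,w]).as_matrix(); return np.arctan2(M[1,0],M[0,0])
def show(s,t=""): print(t,"t%.2f"%s["clock"],"p",np.round(s["ee_pos"],1),"th %.4f"%theta(s),"F",np.round(s["ft_force"],1),"M",np.round(s["moment"],3),"w %.1f"%s["grip_width"],flush=True)
E
python3 - <<'E'
from h import *
from rig import bot
bot.move_to([582,-31,260],q(0.038)); show(bot.read_state(),"above")
bot.move_gripper(50,20); show(bot.read_state())
bot.servo_line([582,-31,160],speed=100,until_force=8); show(bot.read_state(),"down")
for n in("scene","top"):
    c=bot.read_camera(n); cv2.imwrite(f"pics/{n}1.png",cv2.resize(c["image"][120:260,190:340],None,fx=4,fy=4,interpolation=2))
show(bot.read_state())
E
```

```text
above t2.33 p [582.  -30.2 260. ] th 0.0393 F [-0.4  0.9 -0.5] M [ 0.001 -0.007  0.013] w 85.2
 t2.77 p [582.  -30.9 260. ] th 0.0381 F [-0.5  0.5 -0. ] M [-0.049 -0.     0.061] w 49.8
down t3.92 p [582.3 -31.  160.7] th 0.0380 F [ 0.6 -0.5 -0.1] M [0.013 0.027 0.058] w 49.9
 t4.02 p [582.3 -31.  160.7] th 0.0380 F [-0.5 -0.5 -0.2] M [-0.007 -0.041 -0.003] w 50.1
```

View pics/scene1.png

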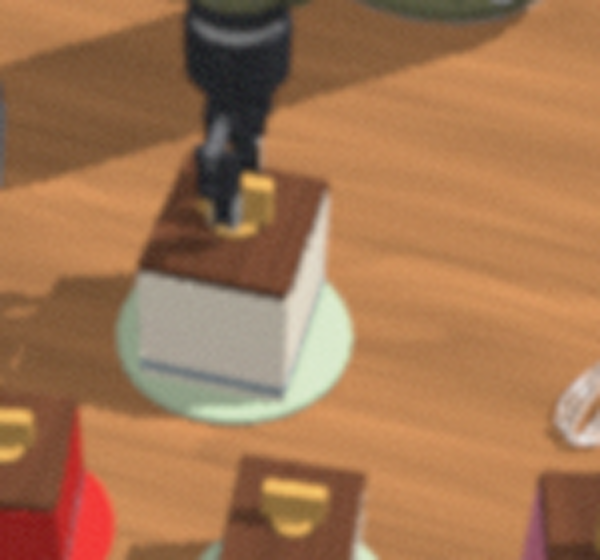

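```bash
cat >> h.py <<'E'
def avg(bot,n=6,dt=0.03):
    S=[]
    for _ in range(n): bot.dwell(dt); S.append(bot.read_state())
    s=dict(S[-1])
    for k in("ft_force","moment","ee_pos"): s[k]=np.mean([a[k] for a in S],0)
    return s
E
python3 - <<'E'
from h import *
from rig import bot
show(avg(bot),"before")
bot.move_gripper(8,20); show(avg(bot),"grip20")
bot.move_gripper(8,45); show(avg(bot),"grip45")
t=bot.read_state()["clock"]; bot.dwell(0.01); print(bot.read_state()["clock"]-t)
print(bot.read_state()["joint_positions"])
E
```

```text
before t4.22 p [582.1 -31.  160.4] th 0.0380 F [-0.4 -0.  -0. ] M [ 0.012 -0.008 -0.022] w 50.0
grip20 t4.83 p [583.2 -31.  160.5] th 0.0380 F [11.  -0.1 -2.5] M [ 0.049 -1.667  0.022] w 13.8
grip45 t5.24 p [583.2 -31.  160.5] th 0.0380 F [10.4  0.5 -1.6] M [ 0.052 -1.626  0.038] w 13.4
0.008300000000000196
[-1.15947925e-01  4.58152603e-01  1.52122308e+00  3.11729081e-04
  1.15845701e+00 -1.54070718e-01]
```

Contact shows the knob about 1 mm farther in +x (11 N sideways), so I'll recentre to zero that force.

```bash
python3 - <<'E'
from h import *
from rig import bot
x=582.0
for _ in range(3):
    s=avg(bot)
    if abs(s["ft_force"][0])<2.5: break
    x+=s["ft_force"][0]*0.11
    bot.servo_line([x,-31,160],attitude=q(0.038),speed=10); show(avg(bot),"x%.2f"%x)
# test of a small joint-6 step: time & effect
j=np.array(bot.read_state()["joint_positions"]); print(j)
import json; json.dump(dict(x=x),open("x.json","w"))
E
```

```text
x583.17 t5.92 p [583.8 -31.  160.5] th 0.0380 F [6.4 0.7 2.1] M [ 0.095 -0.844  0.024] w 13.3
x583.87 t6.57 p [584.1 -31.  160.4] th 0.0380 F [2.4 0.7 5. ] M [ 0.118 -0.16   0.048] w 13.4
x584.16 t7.22 p [584.2 -31.  160.4] th 0.0380 F [0.4 0.4 6.6] M [0.086 0.125 0.026] w 13.0
[-1.15575939e-01  4.61891472e-01  1.51596190e+00  3.21109662e-05
  1.16342270e+00 -1.53600614e-01]
```

```bash
cat >> h.py <<'E'
import json
def turn(bot,th): 
    bot.move_to([json.load(open("x.json"))["x"],-31,160],q(th))
def seek(bot,th,sgn,step,lim,maxth,n=4,verbose=True):
    """step the tool until |torque|>lim; returns command angle, state"""
    while True:
        th+=sgn*step; turn(bot,th); s=avg(bot,n,0.02); T=-s["moment"][2]
        if verbose: print("t%.2f cmd %.3f th %.4f T %.3f F %s"%(s["clock"],th,theta(s),T,np.round(s["ft_force"],1)),flush=True)
        if sgn*T>lim or abs(th-maxth)<1e-6 or sgn*(th-maxth)>0: return th,s
E
python3 - <<'E'
from h import *
from rig import bot
th=0.038
th,s=seek(bot,th,1,0.025,0.30,0.27)
print(th)
E
```

```text
t7.53 cmd 0.063 th 0.0629 T 0.062 F [0.4 0.4 5.8]
t7.85 cmd 0.088 th 0.0878 T 0.158 F [0.7 0.2 6.1]
t8.17 cmd 0.113 th 0.1127 T 0.224 F [ 0.5 -0.2  5.9]
t8.48 cmd 0.138 th 0.1377 T 0.174 F [0.6 0.5 5.5]
t8.80 cmd 0.163 th 0.1627 T 0.203 F [1.1 0.2 6. ]
t9.12 cmd 0.188 th 0.1877 T 0.176 F [ 1.3 -0.   5.6]
t9.43 cmd 0.213 th 0.2127 T 0.207 F [ 1.6 -0.   5.3]
t9.75 cmd 0.238 th 0.2378 T 0.185 F [1.2 0.2 5.6]
t10.07 cmd 0.263 th 0.2627 T 0.209 F [1.9 0.5 5.2]
t10.38 cmd 0.288 th 0.2877 T 0.201 F [ 1.7 -0.2  5.3]
0.288
```

Works cleanly, with sliding friction at about 0.2 N m. Continuing to the counter-clockwise stop.

```bash
python3 - <<'E'
from h import *
from rig import bot
th,s=seek(bot,0.288,1,0.025,0.28,0.70)
if -s["moment"][2]<0.31: th+=0.012; turn(bot,th)
bot.dwell(0.5); s=avg(bot,8); show(s,"held"); print(th)
E
```

```text
t10.70 cmd 0.313 th 0.3127 T 0.194 F [1.7 0.3 5.7]
t11.02 cmd 0.338 th 0.3377 T 0.221 F [2.3 0.3 5.3]
t11.33 cmd 0.363 th 0.3628 T 0.198 F [2.5 0.4 5.1]
t11.65 cmd 0.388 th 0.3877 T 0.217 F [2.1 0.3 5.3]
t11.97 cmd 0.413 th 0.4127 T 0.199 F [2.4 0.  5. ]
t12.28 cmd 0.438 th 0.4378 T 0.199 F [2.7 0.3 5. ]
t12.60 cmd 0.463 th 0.4628 T 0.185 F [2.6 0.2 5.2]
t12.92 cmd 0.488 th 0.4878 T 0.184 F [2.6 0.4 5.3]
t13.23 cmd 0.513 th 0.5128 T 0.195 F [3.  0.  5.1]
t13.55 cmd 0.538 th 0.5379 T 0.187 F [2.9 0.2 5. ]
t13.87 cmd 0.563 th 0.5629 T 0.172 F [2.6 0.4 5. ]
t14.18 cmd 0.588 th 0.5878 T 0.188 F [3.5 0.9 4.8]
t14.50 cmd 0.613 th 0.6125 T 0.237 F [3.3 0.  5. ]
t14.82 cmd 0.638 th 0.6374 T 0.308 F [ 3.4 -0.3  5.9]
held t15.83 p [584.5 -31.1 160.5] th 0.6493 F [ 3.3 -0.5  5.6] M [-0.143 -0.445 -0.322] w 13.3
0.6500000000000002
```

The counter-clockwise stop is at a tool angle of about 0.60, held at 0.32 N m (twist about 4.6°). Now the clockwise end.

```bash
python3 - <<'E'
from h import *
from rig import bot
turn(bot,0.3); turn(bot,0.02); 
th,s=seek(bot,0.02,-1,0.025,0.28,-0.25)
if s["moment"][2]<0.31: th-=0.012; turn(bot,th)
bot.dwell(0.5); s=avg(bot,8); show(s,"held"); print(th)
E
```

```text
t16.95 cmd -0.005 th -0.0050 T -0.242 F [0.2 1.2 6.9]
t17.27 cmd -0.030 th -0.0300 T -0.185 F [0.1 1.3 7.2]
t17.58 cmd -0.055 th -0.0550 T -0.195 F [-0.4  1.   7.3]
t17.90 cmd -0.080 th -0.0800 T -0.192 F [-0.5  0.9  7.1]
t18.22 cmd -0.105 th -0.1050 T -0.209 F [-0.4  1.4  7. ]
t18.53 cmd -0.130 th -0.1299 T -0.220 F [-0.5  1.7  7.2]
t18.85 cmd -0.155 th -0.1548 T -0.291 F [-0.7  2.1  7.4]
held t19.87 p [584.1 -30.8 160.4] th -0.1668 F [-0.3  1.4  7.2] M [0.324 0.309 0.339] w 13.6
-0.167
```

```bash
python3 - <<'E'
from h import *
from rig import bot
def go(ths,lbl):
    for t in ths: turn(bot,t)
    s=avg(bot,4,0.02); show(s,lbl)
    T=abs(s["moment"][2])
    bot.dwell(0.5); show(avg(bot,6),lbl+" held")
go([0.25,0.55,0.62,0.655],"ccw2")
go([0.25,-0.08,-0.135,-0.168],"cw2")
go([0.25,0.55,0.62,0.655],"ccw3")
E
```

```text
ccw2 t21.31 p [584.4 -31.1 160.4] th 0.6544 F [2.5 0.2 5.6] M [-0.15  -0.37  -0.337] w 13.4
ccw2 held t22.01 p [584.4 -31.1 160.5] th 0.6543 F [2.5 0.1 5.7] M [-0.13  -0.378 -0.317] w 13.4
cw2 t23.47 p [584.1 -30.8 160.4] th -0.1678 F [0.1 1.4 7.4] M [0.297 0.336 0.32 ] w 13.3
cw2 held t24.17 p [584.1 -30.8 160.4] th -0.1677 F [-0.1  1.7  7.3] M [0.283 0.321 0.297] w 13.5
ccw3 t25.61 p [584.4 -31.1 160.4] th 0.6545 F [ 2.6 -0.2  5.5] M [-0.093 -0.324 -0.203] w 13.4
ccw3 held t26.31 p [584.4 -31.1 160.5] th 0.6545 F [2.6 0.4 5.7] M [-0.09  -0.31  -0.192] w 13.3
```

On the third counter-clockwise end the torque fell to plain friction (0.20), so the knob has broken free. Turning to open.

```bash
python3 - <<'E'
from h import *
from rig import bot
for t in(0.75,0.95,1.15,1.35):
    turn(bot,t); s=avg(bot,4,0.02); show(s)
    if abs(s["moment"][2])>0.3: raise SystemExit("stuck")
th,s=seek(bot,1.35,1,0.03,0.27,1.64)
show(avg(bot)); print(th)
E
```

```text
t26.62 p [584.5 -31.  160.5] th 0.7496 F [2.8 0.6 5.6] M [-0.081 -0.361 -0.197] w 13.4
 t27.00 p [584.4 -31.  160.5] th 0.9497 F [2.6 0.9 5.4] M [-0.028 -0.315 -0.171] w 12.9
 t27.38 p [584.5 -30.9 160.4] th 1.1497 F [2.8 1.4 5. ] M [ 0.007 -0.436 -0.172] w 13.1
 t27.75 p [584.4 -30.8 160.4] th 1.3498 F [1.6 2.3 6.1] M [ 0.125 -0.233 -0.175] w 13.3
t28.07 cmd 1.380 th 1.3796 T 0.187 F [1.4 1.9 6. ]
t28.38 cmd 1.410 th 1.4096 T 0.168 F [1.7 2.7 6.2]
t28.70 cmd 1.440 th 1.4397 T 0.195 F [1.5 2.1 6.1]
t29.02 cmd 1.470 th 1.4697 T 0.172 F [1.5 2.  5.4]
t29.33 cmd 1.500 th 1.4997 T 0.228 F [1.7 2.5 5.5]
t29.65 cmd 1.530 th 1.5297 T 0.204 F [1.5 1.9 5.8]
t29.97 cmd 1.560 th 1.5597 T 0.203 F [1.7 2.6 5.5]
t30.28 cmd 1.590 th 1.5898 T 0.195 F [1.7 2.5 5.8]
t30.60 cmd 1.620 th 1.6196 T 0.247 F [1.4 2.7 6.3]
t30.92 cmd 1.650 th 1.6494 T 0.368 F [1.7 2.4 5.7]
 t31.12 p [584.4 -30.8 160.4] th 1.6494 F [1.7 2.3 5.8] M [ 0.163 -0.32  -0.381] w 13.2
1.6500000000000004
```

Knob is at its open stop. I'll relax the twist, then slide the lid along the pad's -x.

```bash
python3 - <<'E'
from h import *
from rig import bot
turn(bot,1.565); show(avg(bot),"relaxed")
x0=np.array([584.16,-31.,160.]); u=-np.array([np.cos(.036),np.sin(.036),0])
for d in(10,30,50,64):
    hit=bot.servo_line(x0+u*d,speed=40,until_force=15); show(avg(bot,4),f"d{d} {hit}")
    if hit: break
E
```

```text
relaxed t31.57 p [584.3 -30.7 160.4] th 1.5648 F [1.1 2.8 6.1] M [ 0.312 -0.223 -0.049] w 13.0
d10 False t32.10 p [574.  -31.3 160.4] th 1.5648 F [-2.2  1.2  7.7] M [ 0.001  0.353 -0.039] w 13.4
d30 False t32.88 p [554.  -32.4 160.4] th 1.5646 F [-2.2 -1.4  7.4] M [-0.511  0.313 -0.119] w 13.4
d50 False t33.67 p [534.1 -33.4 160.4] th 1.5643 F [-2.2 -4.5  7.3] M [-1.003  0.281 -0.283] w 13.1
d64 False t34.30 p [520.1 -34.  160.4] th 1.5641 F [-1.8 -5.4  7.5] M [-1.131  0.271 -0.375] w 13.2
```

Sideways force has built up to -5.4 N in y, so the opening direction is about 0.03 rad more than I measured. Net twist is still near 0 (0.375 - 5.4·0.064 ≈ 0.03 N m). I'll correct y, then press lightly on the stop.

```bash
python3 - <<'E'
from h import *
from rig import bot
y=-31-64*np.sin(.036)
for _ in range(3):
    s=avg(bot,5)
    if abs(s["ft_force"][1])<1.5: break
    y+=np.clip(s["ft_force"][1]*0.15,-.8,.8)
    bot.servo_line([520.2,y,160],attitude=q(1.565),speed=10); show(avg(bot,5),"y%.2f"%y)
x=520.2
while x>508:
    x-=1.5; y-=1.5*.06
    bot.servo_line([x,y,160],attitude=q(1.565),speed=20); s=avg(bot,4,.02); show(s,"x%.1f"%x)
    if s["ft_force"][0]>6 or s["ft_force"][0]<-8: break
print(x,y)
E
```

```text
y-34.10 t34.88 p [520.2 -34.3 160.4] th 1.5646 F [-1.5 -1.9  8.1] M [-0.531  0.256 -0.194] w 13.3
y-34.39 t35.47 p [520.2 -34.5 160.4] th 1.5647 F [-1.6 -0.3  7.9] M [-0.32   0.257 -0.115] w 13.2
x518.7 t35.95 p [518.8 -34.6 160.4] th 1.5647 F [-0.1 -0.5  7.2] M [-0.316  0.015 -0.103] w 13.3
x517.2 t36.27 p [517.3 -34.7 160.4] th 1.5647 F [ 0.4 -0.8  7.6] M [-0.322 -0.042 -0.093] w 13.1
x515.7 t36.58 p [516.7 -34.7 160.5] th 1.5647 F [9.2 0.5 1.7] M [-0.21  -1.43  -0.099] w 13.0
515.7 -34.65766792447961
```

Firm stop at TCP x≈516.7 (about 67.5 mm of travel after the initial play was taken up). Releasing, retracting and checking by camera.

```bash
python3 - <<'E'
from h import *
from rig import bot
turn_th=1.565
bot.move_gripper(45); s=avg(bot,4); show(s,"released")
p=s["ee_pos"]; bot.servo_line([p[0],p[1],270],speed=120); show(avg(bot,3),"up")
bot.move_to([330,330,300],q(1.2)); show(bot.read_state())
for n in("scene","top"):
    c=bot.read_camera(n); np.savez(f"pics/{n}2.npz",**c); cv2.imwrite(f"pics/{n}2.png",c["image"])
c=np.load("pics/top2.npz"); im=c["image"]; cv2.imwrite("pics/crop_top2.png",cv2.resize(im[160:245,225:305],None,fx=7,fy=7,interpolation=2))
P=cloud(c); hsv=cv2.cvtColor(im,cv2.COLOR_BGR2HSV); H,S,V=[hsv[...,i].astype(int) for i in range(3)]
W=np.zeros(im.shape[:2],bool); W[160:250,225:310]=1
k=big(W&(H>18)&(H<32)&(S>140)&(V>130)); lid=big(W&(H<16)&(P[...,2]>115)&(P[...,2]<140))
for nm,m,z in(("lid",lid|k,130.),("knob",k,172.)):
    cn=max(cv2.findContours(m.astype(np.uint8),cv2.RETR_EXTERNAL,cv2.CHAIN_APPROX_NONE)[0],key=len)[:,0]
    print(nm,cv2.minAreaRect(ray(c,cn,z)[:,:2].astype(np.float32)))
E
```

```text
released t37.12 p [515.6 -34.7 159.9] th 1.5649 F [ 0.1 -0.1  0.2] M [0.016 0.018 0.004] w 45.0
up t38.29 p [515.4 -34.6 269.2] th 1.5650 F [-0.  -0.1  0.2] M [ 0.02  -0.005 -0.034] w 44.5
 t39.81 p [330.5 329.6 299.9] th 1.1996 F [-0.1 -0.   0. ] M [ 0.027 -0.029 -0.041] w 45.1
lid ((513.1188354492188, -34.558013916015625), (129.78192138671875, 115.50520324707031), 2.5712645053863525)
knob ((512.5084838867188, -32.40435028076172), (35.05429458618164, 53.9252815246582), 89.86650085449219)
```

View pics/crop_top2.png

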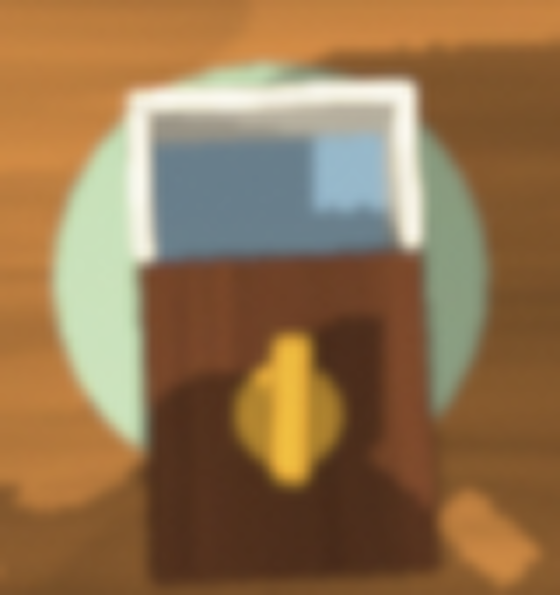

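View pics/scene2.png

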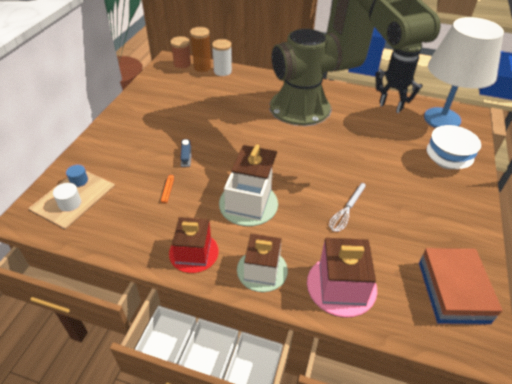

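The top crop shows the lid slid back with the open box in front and the bar along the lid (crop column about 290). Camera travel is 582.1→513.1 = 69 mm. In the scene view the whisk (348,207), clip (167,188) and stapler (186,153) are where they started, and the robot is clear. Handing in.

```bash
python3 - <<'E'
from rig import bot
bot.finish_job(); print(bot.read_state()["clock"])
E
```

```text
the job is handed in; nothing more can be done
the job is handed in; nothing more can be done
```

I freed the knob, turned it to its open stop, slid the lid fully open, let go and handed the job in at about 40 s; no verdict is reported.

- **Target:** The canister on the larger sage-green pad. The pink, red and smaller sage ones were left alone.
- **Breaking free:** I rocked the knob to its ends in turn, counter-clockwise first, holding each at 0.30–0.34 N m. At the fifth end the torque fell to plain friction, about 0.2 N m.
- **Opening:** I turned the knob on until the torque rose at the open stop, then slid the lid to its stop, pressing with about 9 N.
- **Twist:** The highest torque I read was 0.38 N m at the open stop, about 5.5° of canister twist against the 7° limit. This comes from the wrist sensor, not a direct reading of the canister.

**Last checks:**
- **Lid:** The camera shows 69 mm of travel, which matches 70 mm to within a pixel.
- **Knob:** The bar lies along the lid.
- **Other things:** In the final scene view the whisk, clip and stapler look unmoved.
- **Robot:** The arm is clear and the wrist force reads about 0.

**Disagreements:**
- **Knob position:** It felt about 2–4 mm farther in +x than the top camera measured, probably calibration error plus lid play. I corrected by force.
- **Opening direction:** It was about 0.03 rad off my camera yaw. I corrected it after a sideways force of about 5 N built up.
- **Scene view:** Its lid centre was about 16 mm off because the far edge was in shadow, so I did not use it.

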